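# Show the stone and latch the display case

### The arm

A 6-joint arm with a two-finger parallel gripper is mounted at the origin on a cart in front of the work surface, level with it; the furniture and walls round the work are solid. World frame = base frame: x ahead of the robot, y to its left, z up, the work surface at z = 0. Lengths are in m, angles in rad, forces in N, time in s.
With the tool pointing down it reaches from about 0.25 to 0.775 m from the base axis. Payload 8.9 kg.
Tool frame: the origin (TCP) lies on the centre line of the jaws, within the pads' length; the fingertips stand ctrl.tip_extent ahead of it and the grasp point (between the pads) lies 3 mm ahead of it (ctrl.tip_extent is the distance from the TCP to the fingertips, in m); z points along the fingers, y is the direction in which the jaws open and shut (so a half turn about z gives the same grasp; the last joint's range is limited). The gripper opens to 85 mm and grips with 20 to 120 N. Pads are 22 mm wide; open, the fingers measure 114 mm over their backs; the gripper's body (76 mm by 85 mm) begins 54 mm behind the grasp point. The pads swing forward as they close: fully open they stand 13 mm farther back than shut.
Start: joints at [1.129, 0.291, -0.153, 1.127, 0, 1.431], TCP at [0.157, 0.501, 0.253] pointing down, gripper open.
Joint ranges: [-2.52, 2.52], [-0.91, 1.74], [-1.3, 1.37], [-1.96, 2.02], [-1.52, 1.47], [-3.14, 3.14]. Speed limits (rad/s): [2.22, 2.22, 2.79, 3.14, 3.14, 3.14].

### API

Orientations are given as [roll, pitch, yaw] about the fixed x, y, z axes, in that order (R = Rz(yaw) Ry(pitch) Rx(roll)).
In Python, from station import telemetry, viewer, sign_off, ctrl gives the robot as it stands. The module is installed in compiled form; this text tells all that it offers.
- The arm moves only by the tool apply_moves, never from a script. Its argument "increments" is a list that holds one entry, the list of rows, each a list of 7 numbers: the opening, from 0 (shut) to 1 (fully open), then the shift along the tool's x, y, z in mm, then the turn, a rotation vector about the tool's x, y, z in rad. In form: [[[fingers, dx, dy, dz, wx, wy, wz], ...]]. A call has 1 to 10 rows; each row shifts and turns the commanded pose from where the row before left it, along the tool's axes as they then stand; what a row does not reach is not made up. A row lasts 1/12 s, in which the tool goes at most 41.7 mm and 7.16 degrees, less where a joint would pass 70% of its speed; a pose out of reach is approached as far as the arm can. A call is refused whole if a number of a shift passes 41.7 or a number of a turn 0.125, either way. A call with a gripper value outside its range is refused whole. The fingers move at their own pace and stop on an object; the grip force is fixed at half the most. Time passes only in rows, so rows that do not move let the fingers close. It gives the time, the measured TCP pose, the force and the opening at its end, in the units of the state.
- telemetry.state(): the state, without advancing time (a new reading comes with each control period).
- viewer.capture(name): name is "scene" or "top" or "wrist"; returns a dict with "img" (400x640x3 uint8, blue, green, red), "fx", "fy", "cx", "cy" (pixels), "dist" ([k1, k2, p1, p2, k3] as OpenCV has them; the pictures are not rectified), "rvec" (rotation vector, rad) and "tvec" (3), from world to camera coordinates, as OpenCV has them. Camera axes: x right, y down, z forward; pixel columns grow to the right and rows downward; lengths in m; the calibration is good to about 2 mm. A picture is of the moment at which its call begins. There is no depth.
- sign_off(): hands the job in, once; it reports no verdict.
The state is a dict: "t": time; "q": joint angles; "joint_velocities": joint speeds; "effort": joint torques, N m; "eef_pos": TCP position; "orientation": TCP orientation; "wrist_force": force on the tool from outside, world axes, zero at the start; "wrist_torque": the same for the moment, N m; "grip_width": opening from 0.0 (shut) to 1.0 (fully open).
Only numpy, scipy, OpenCV 4.12 (cv2) and the standard library are available. Lean on these libraries where they do the work, as an engineer would, in place of code of your own. Each camera call takes 0.05 s, during which the arm holds its last target. There are 200 camera calls.

### The job

Stand the loose brown rock with its wooden foot on the empty plinth in the display case, upright, centred, and lengthwise along the plinth. Then slide the case's clear window shut by its black pull until the latch clicks and holds it fully home. Leave the jar, the dish and the lens where they are.

Things in the scene. Friction and masses are not known exactly. Their poses are not given: they have to be found in the camera images.
- case: Low display case fixed to the table, 220 mm along its x (front to back) by 400 mm along its y; origin at the centre of its underside, x to the back, y to the left seen from the front. Floor 12 mm high, walls 5 mm, rails 12 mm wide with tops at z = 74 mm; right end rail y = -200 to -168 mm. A fixed clear pane (top at z = 72 mm) covers y = 26 to 191 mm, with a dark stone under it.
- light_bar (a point): Centre of the underside of the bar-shaped lamp over the back of the case, 90 mm (case x) by 400 mm (y), 17 mm thick, underside 217 mm above the table, front edge 45 mm in front of this point; posts at case x = 98, y = +-190 mm. It covers the pull, so a vertical tool cannot get there: come from the front, tilted about 40 degrees, hand toward -x. Nothing is above the plinth.
- latch (a point): Centre of the top of the grey latch housing on the right end rail, 40 (case x) x 34 (y) x 26 mm high, top 100 mm above the table; a steel pin (8 mm proud) stands on it and bobs up and down as the latch catches.
- plinth (a point): Centre of the top of the empty wooden plinth, 92 mm (case x) by 52 mm (y), 17 mm above the table, 5 mm thick; axes as the case's. The front rail is 53 mm in front of it. The opening above runs in y from the right end rail (68 mm to the right of this point) to the window's leading edge, which is at y = -168 mm + window in the case frame. The window's underside is 62 mm above the table.
- stone: Loose viewing stone to the right of the case: a small brown rock fixed on a dark wooden foot; in all 32 mm (its x) by 78 mm (its y) by 39 mm high, 75 to 135 g; origin at the centre of the foot's underside, z up. The foot is 32 x 78 mm with flat sides up to 16 mm high: grip it there, low, across the 32 mm at mid-length. On the plinth its y must lie along the case's x, either way round.
- window (a joint): Sliding clear window: 0 m = fully shut and latched, grows as it opens toward the case's +y, up to 0.150; starts at 0.135 or more. Slides with about 1 N of friction. From 0.013 to 0.006 a spring latch resists with about 8 N at most; beyond that it snaps over, draws the window home and holds it. Left short of the click it stays ajar.
- pull (a point): Centre of the window's upright black pull, a block 22 mm (case x) by 12 mm (case y) by 38 mm high, from 67 to 105 mm above the table; moves with the window; axes as the case's. Push toward the case's -y to shut. The window's top is at 66 mm. When shut, 22 mm are free between pull and latch housing.
- jar: Glass jar with a cork, 44 mm diameter, 70 mm high, origin at the centre of its underside. Leave it alone.
- dish: Small brass dish, 60 mm diameter, 13 mm high, origin at the centre of its underside. Leave it alone.
- loupe: Reading lens with a turned wooden handle, 133 mm long in its y, 52 mm in x, 12 mm high, origin at the centre of its underside. Leave it alone.

How it is judged:
On the way, in this order (a step that is already met when the one before it is completed fails the run):
1. the stone stands on the plinth, let go, with the window still open (distance between stone and plinth below 0.016 m and angle between stone's own z axis and vertical below 0.2 rad and angle between the y axis of stone and the x axis of case, either way round below 0.25 rad and contact force between the fingers and stone below 0.05 N and value of joint window above 0.1 m), for 0.2 s.
2. the window is shut and caught by the latch (value of joint window below 0.003 m), for 0.2 s.
At the end, for the whole second after the job is handed in: The window is latched (joint below 3 mm); the stone rests on the plinth, its underside's centre within 16 mm of the middle of the plinth's top, upright within 0.2 rad and lengthwise along the plinth within 0.25 rad (value of joint window below 0.003 m and distance between stone and plinth below 0.016 m and angle between stone's own z axis and vertical below 0.2 rad and angle between the y axis of stone and the x axis of case, either way round below 0.25 rad and linear speed of stone below 0.02 m/s); the robot touches nothing.
It fails at once if the jar is moved by more than 20 mm or tipped (distance of jar from where it was at the start of the episode above 0.02 m or angle between jar's own z axis and vertical above 0.3 rad).
It fails at once if the dish is moved by more than 20 mm (distance of dish from where it was at the start of the episode above 0.02 m).
It fails at once if the lens is moved by more than 20 mm (distance of loupe from where it was at the start of the episode above 0.02 m).
It also fails if it takes over 56 s, if anything falls off the work surface, if the arm or the gripper's body presses on something with over 40 N, if the wrist force passes 120 N, or if a joint passes its speed limit or range.

## Working session

There is one attempt and no reset: what is moved stays moved. The work goes in short steps, Python scripts to look and compute and a tool call to move; the robot and the scene stay as the last step left them, time stands still between calls to the robot, and variables do not carry over. Pictures are saved under pics/ and viewed, about 8 in all and at most 12, crops included, and the job is handed in when it is done.

Besides the shell and the picture viewer there is one more tool, called as name([rows], argument=value, ...), one row to a line, values as JSON. apply_moves: Moves the arm, as the interface text tells. Its arguments: {"type":"object","properties":{"increments":{"type":"array"}},"required":["increments"]}

```bash
mkdir -p pics; ls; cat > h.py <<'E'
import numpy as np, cv2
from scipy.spatial.transform import Rotation as Ro
from station import telemetry, viewer, sign_off, ctrl
def cap(n,f=None):
    c=viewer.capture(n)
    if f: cv2.imwrite('pics/'+f,c['img'])
    c['K']=np.array([[c['fx'],0,c['cx']],[0,c['fy'],c['cy']],[0,0,1.]]);c['R']=cv2.Rodrigues(np.array(c['rvec'],float))[0];c['t']=np.array(c['tvec'],float).ravel();c['d']=np.array(c['dist'],float)
    return c
def ray(c,uv,z):
    p=cv2.undistortPoints(np.array(uv,float).reshape(-1,1,2),c['K'],c['d']).reshape(-1,2)
    d=np.c_[p,np.ones(len(p))]@c['R']; o=-c['R'].T@c['t']
    return o+d*((z-o[2])/d[:,2])[:,None]
def proj(c,X):
    return cv2.projectPoints(np.array(X,float).reshape(-1,1,3),c['R'],c['t'],c['K'],c['d'])[0].reshape(-1,2)
E
python3 - <<'E'
from h import *
a=cap('scene','scene0.png');b=cap('top','top0.png')
for c in(a,b): print(-c['R'].T@c['t'])
print(telemetry.state(),ctrl.tip_extent)
E
```

```text
pics
[ 0.14847299 -0.6322021   1.11044457]
[0.24840109 0.05501116 1.6070722 ]
{'t': 0.1, 'q': array([ 1.12872315e+00,  2.91197651e-01, -1.54033678e-01,  1.12668766e+00,
        2.29499185e-06,  1.43148818e+00]), 'joint_velocities': array([-0.00034551, -0.0008472 ,  0.00055797, -0.00082206, -0.00096533,
       -0.00067556]), 'effort': array([ 1.66524100e-03, -5.37980139e+01,  3.31917500e+01,  9.44904954e-03,
       -1.99898896e-04,  1.39612516e-05]), 'eef_pos': array([0.15638175, 0.50079899, 0.25280978]), 'orientation': array([-3.14048119e+00, -1.58163081e-04,  2.83882754e+00]), 'wrist_force': array([-0.05846568, -0.1706351 , -0.35958309]), 'wrist_torque': array([-0.03615895,  0.04839785, -0.05350243]), 'grip_width': 0.9979614625958072} 0.022
```

View pics/top0.png

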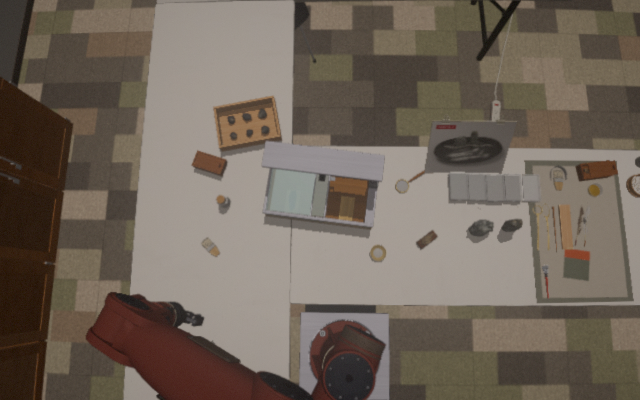

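View pics/scene0.png

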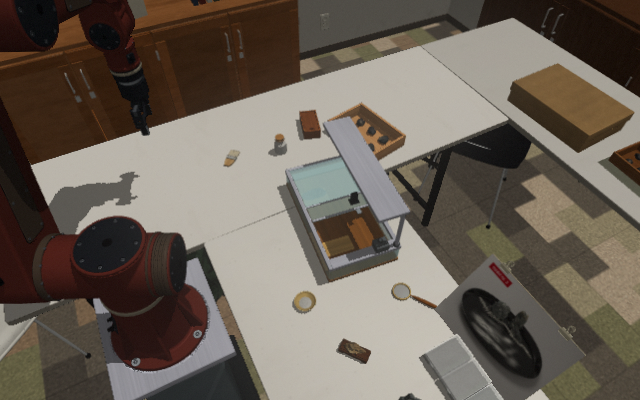

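```bash
python3 - <<'E'
import cv2,numpy as np
t=cv2.imread('pics/top0.png')[135:255,255:445]; s=cv2.imread('pics/scene0.png')[155:285,270:420]
cv2.imwrite('pics/ct.png',cv2.resize(t,None,fx=4.2,fy=4.2,interpolation=cv2.INTER_CUBIC))
cv2.imwrite('pics/cs.png',cv2.resize(s,None,fx=4.5,fy=4.5,interpolation=cv2.INTER_CUBIC))
E
```

```text
(no output)
```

View pics/ct.png

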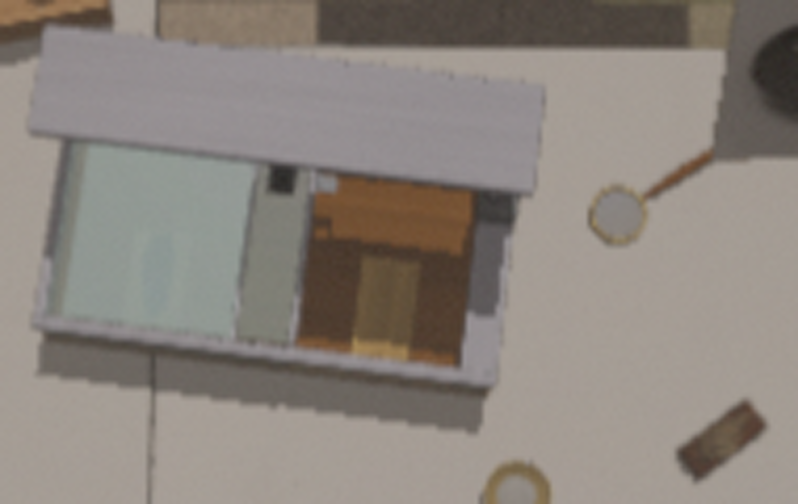

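View pics/cs.png

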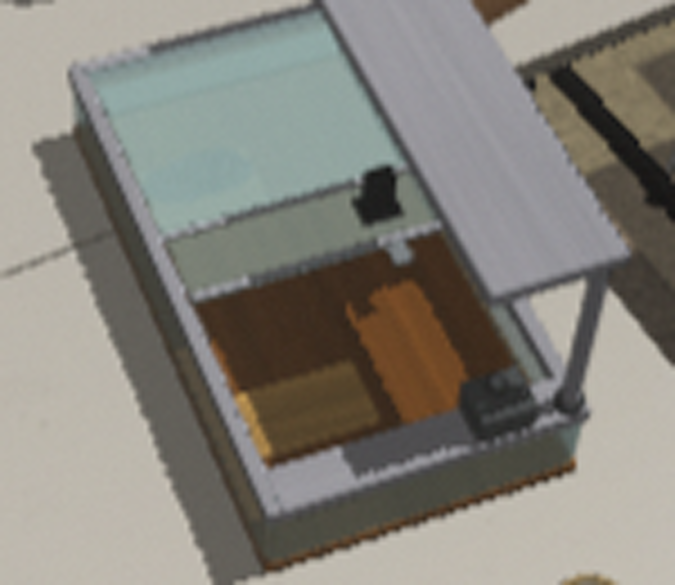

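```bash
python3 - <<'E'
from h import *
T=cap('top');S=cap('scene')
ft=lambda l:[(255+(x+.5)/4.2-.5,135+(y+.5)/4.2-.5) for x,y in l]; fs=lambda l:[(270+(x+.5)/4.5-.5,155+(y+.5)/4.5-.5) for x,y in l]
# front-left, front-right outer top of rail
a=ray(T,ft([(36,327),(493,386)]),.074); b=ray(S,fs([(72,68),(263,515)]),.074); 
print('top FL FR',a,np.linalg.norm(a[0]-a[1]));print('scene',b,np.linalg.norm(b[0]-b[1]))
print('plinth corners top',ray(T,ft([(361,256),(419,263),(412,360),(352,355)]),.017))
print('bar corners',ray(T,ft([(28,132),(533,192),(546,88),(44,27)]),.234))
print('bar scene',ray(S,fs([(492,303),(628,258)]),.234))
print('pull top ', ray(T,ft([(283,178)]),.105), ray(S,fs([(380,180)]),.105))
print('win edge', ray(T,ft([(313,175),(295,345)]),.066))
# stone
print('stone top raw',ray(T,ft([(678,450),(698,479),(766,428),(748,400)]),.016))
for c,n,roi in((T,'top',(220,260,405,450)),(S,'scene',(330,372,325,385))):
    im=c['img'][roi[0]:roi[1],roi[2]:roi[3]]
    m=(im.max(2)<125).astype(np.uint8); m=cv2.morphologyEx(m,cv2.MORPH_CLOSE,np.ones((3,3)))
    cs=max(cv2.findContours(m,0,2)[0],key=cv2.contourArea).reshape(-1,2)+[roi[2],roi[0]]
    w=ray(c,cs,.016)[:,:2].astype(np.float32); print(n,cv2.minAreaRect(w),len(cs))
E
```

```text
top FL FR [[ 0.50117024  0.29651519  0.074     ]
 [ 0.45494113 -0.09433223  0.074     ]] 0.39357189011186894
scene [[ 0.50345805  0.29574734  0.074     ]
 [ 0.45249472 -0.09493905  0.074     ]] 0.3939963410459598
plinth corners top [[ 0.57814487  0.01690438  0.017     ]
 [ 0.57232563 -0.03480725  0.017     ]
 [ 0.48492038 -0.02864462  0.017     ]
 [ 0.48877048  0.02430651  0.017     ]]
bar corners [[ 0.62986299  0.2839273   0.234     ]
 [ 0.58524728 -0.11091476  0.234     ]
 [ 0.6693003  -0.12223262  0.234     ]
 [ 0.71641077  0.27484165  0.234     ]]
bar scene [[ 0.58165063 -0.11668463  0.234     ]
 [ 0.6673271  -0.12497465  0.234     ]]
pull top  [[0.62697705 0.08573599 0.105     ]] [[0.63335076 0.08072001 0.105     ]]
win edge [[0.63975798 0.06037609 0.066     ]
 [0.48945832 0.0741579  0.066     ]]
stone top raw [[ 0.40810202 -0.26143741  0.016     ]
 [ 0.38293584 -0.27829964  0.016     ]
 [ 0.42819949 -0.33926224  0.016     ]
 [ 0.45275906 -0.32421417  0.016     ]]
top ((0.4161370098590851, -0.29855459928512573), (0.03323686867952347, 0.08268804848194122), 36.71915817260742) 28
scene ((0.41526058316230774, -0.3045262396335602), (0.043035343289375305, 0.08053198456764221), 36.86174392700195) 58
```

```bash
cat >> h.py <<'E'
def go(p=None,R=None):
    s=telemetry.state(); C=Ro.from_euler('xyz',s['orientation']); 
    print('t',s['t'],'pos',s['eef_pos'].round(4),'rpy',s['orientation'].round(3),'F',s['wrist_force'].round(1),'g',round(s['grip_width'],3))
    if p is not None: print('d_tool mm',(C.inv().apply(np.array(p)-s['eef_pos'])*1000).round(1))
    if R is not None: print('rotvec now',(C.inv()*R).as_rotvec().round(3))
    if p is not None and R is not None: print('d after turn',(R.inv().apply(np.array(p)-s['eef_pos'])*1000).round(1))
down=lambda yaw: Ro.from_euler('xyz',[np.pi,0,yaw])
E
python3 -c "
from h import *
go([.417,-.300,.20],down(2.2))"
```

```text
t 0.2 pos [0.1565 0.5009 0.253 ] rpy [-3.141 -0.     2.839] F [-0.1 -0.5 -0.9] g 0.998
d_tool mm [-487.5 -686.7   53.4]
rotvec now [-0.001  0.     0.639]
d after turn [-800.9 -260.7   53. ]
```

apply_moves([
  [[1,-17.5,-24.5,0,0,0,0],[1,-17.5,-24.5,0,0,0,0],[1,-17.5,-24.5,0,0,0,0],[1,-17.5,-24.5,0,0,0,0],[1,-17.5,-24.5,0,0,0,0],[1,-17.5,-24.5,0,0,0,0],[1,-17.5,-24.5,0,0,0,0],[1,-17.5,-24.5,0,0,0,0],[1,-17.5,-24.5,0,0,0,0],[1,-17.5,-24.5,0,0,0,0]],
])

```text
t: 1.03
eef_pos: [0.2505, 0.2138, 0.2533]
orientation: [3.141, 0.0, 2.839]
wrist_force: [0.9, -0.1, -0.3]
grip_width: 1.001
```

apply_moves([
  [[1,-17.5,-24.5,0,0,0,0],[1,-17.5,-24.5,0,0,0,0],[1,-17.5,-24.5,0,0,0,0],[1,-17.5,-24.5,0,0,0,0],[1,-17.5,-24.5,0,0,0,0],[1,-17.5,-24.5,0,0,0,0],[1,-17.5,-24.5,0,0,0,0],[1,-17.5,-24.5,0,0,0,0],[1,-17.5,-24.5,0,0,0,0],[1,-17.5,-24.5,0,0,0,0]],
])

```text
t: 1.87
eef_pos: [0.3446, -0.0726, 0.2534]
orientation: [3.142, 0.0, 2.838]
wrist_force: [2.0, 0.5, 1.5]
grip_width: 0.999
```

apply_moves([
  [[1,-17.5,-24.5,0,0,0,0],[1,-17.5,-24.5,0,0,0,0],[1,-17.5,-24.5,0,0,0,0],[1,-17.5,-24.5,0,0,0,0],[1,-17.5,-24.5,0,0,0,0.125],[1,-15,-26,0,0,0,0.125],[1,0,0,0,0,0,0.125],[1,0,0,0,0,0,0.125],[1,0,0,0,0,0,0.12],[1,0,0,0,0,0,0]],
])

```text
t: 2.7
eef_pos: [0.3942, -0.244, 0.253]
orientation: [-3.141, -0.001, 2.213]
wrist_force: [-0.2, 0.6, 0.1]
grip_width: 1.0
```

```bash
python3 -c "
from h import *
go([.417,-.300,.15],down(2.2))"
```

```text
t 2.7 pos [ 0.3942 -0.244   0.253 ] rpy [-3.141e+00 -1.000e-03  2.213e+00] F [-0.2  0.6  0.1] g 1.0
d_tool mm [-58.6 -15.3 103. ]
rotvec now [-0.    -0.001  0.013]
d after turn [-58.7 -14.5 103. ]
```

apply_moves([
  [[0.8,-15,-4,20,0,0,0.013],[0.8,-15,-4,20,0,0,0],[0.8,-15,-4,20,0,0,0],[0.8,-14,-3,20,0,0,0],[0.8,0,0,20,0,0,0],[0.8,0,0,0,0,0,0]],
])

```text
t: 3.2
eef_pos: [0.4159, -0.299, 0.1499]
orientation: [-3.141, -0.006, 2.209]
wrist_force: [-0.7, 0.7, -0.7]
grip_width: 0.802
```

```bash
python3 - <<'E'
from h import *
go([.417,-.300,.15],down(2.2))
c=cap('wrist','w1.png')
# mark predicted stone-foot outline at z=.016
u=np.array([np.cos(-.942),np.sin(-.942),0]);v=np.array([-u[1],u[0],0]);o=np.array([.417,-.3,.016])
P=proj(c,[o+a*.039*u+b*.016*v for a,b in((1,1),(1,-1),(-1,-1),(-1,1))]); print(P.round(0).tolist())
E
```

```text
t 3.2 pos [ 0.4159 -0.299   0.1499] rpy [-3.141 -0.006  2.209] F [-0.7  0.7 -0.7] g 0.802
d_tool mm [-1.4  0.3 -0.1]
rotvec now [-0.001 -0.006  0.009]
d after turn [-1.4  0.3 -0.1]
[[340.0, 243.0], [304.0, 243.0], [304.0, 156.0], [342.0, 156.0]]
```

View pics/w1.png

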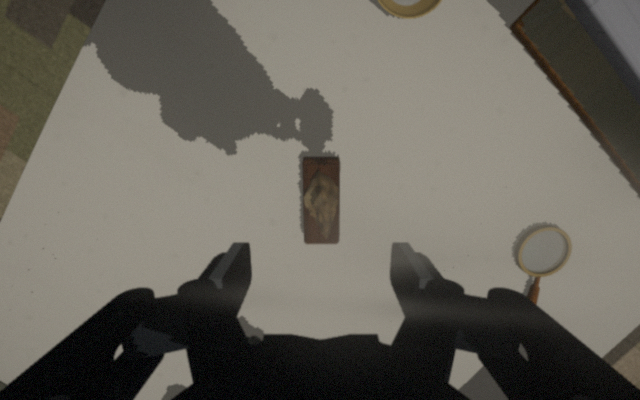

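apply_moves([
  [[0.8,-1.4,0.3,25,0,0,0.009],[0.8,0,0,25,0,0,0],[0.8,0,0,25,0,0,0],[0.8,0,0,22,0,0,0],[0.8,0,0,16,0,0,0],[0.8,0,0,11,0,0,0],[0.8,0,0,0,0,0,0]],
])

```text
t: 3.83
eef_pos: [0.4181, -0.3003, 0.0288]
orientation: [-3.141, -0.002, 2.199]
wrist_force: [-1.1, 0.7, 0.8]
grip_width: 0.801
```

apply_moves([
  [[0,0,0,0,0,0,0],[0,0,0,0,0,0,0],[0,0,0,0,0,0,0],[0,0,0,0,0,0,0],[0,0,0,0,0,0,0],[0,0,0,0,0,0,0],[0,0,0,0,0,0,0],[0,0,0,0,0,0,0]],
])

```text
t: 4.5
eef_pos: [0.4194, -0.3017, 0.031]
orientation: [3.141, 0.002, 2.197]
wrist_force: [-1.0, 1.5, 10.3]
grip_width: 0.353
```

apply_moves([
  [[0,0,0,-5,0,0,0],[0,0,0,-10,0,0,0],[0,0,0,-20,0,0,0],[0,0,0,-25,0,0,0],[0,0,0,-25,0,0,0],[0,0,0,-25,0,0,0],[0,0,0,-25,0,0,0],[0,0,0,-20,0,0,0],[0,0,0,0,0,0,0]],
])

```text
t: 5.25
eef_pos: [0.4202, -0.3027, 0.1894]
orientation: [3.14, 0.007, 2.197]
wrist_force: [1.3, 0.3, -1.2]
grip_width: 0.353
```

```bash
python3 - <<'E'
from h import *
go([.530,-.006,.18],down(2.2+.822))
c=cap('wrist');s=cap('scene')
p=proj(s,telemetry.state()['eef_pos'])[0].astype(int);print(p)
y,x=np.clip(p[1]-50,0,300),np.clip(p[0]-60,0,520)
w=cv2.resize(c['img'][150:400,170:470],None,fx=1.6,fy=1.6)
cv2.imwrite('pics/g1.png',np.vstack([w,cv2.resize(s['img'][y:y+50+40,x:x+120],(480,190*2//2))][:2]))
E
```

```text
t 5.25 pos [ 0.4202 -0.3027  0.1894] rpy [3.14  0.007 2.197] F [ 1.3  0.3 -1.2] g 0.353
d_tool mm [176.1 262.9   8.4]
rotvec now [-0.002  0.007 -0.825]
d after turn [-73.6 307.7   9.4]
[358 320]
```

View pics/g1.png

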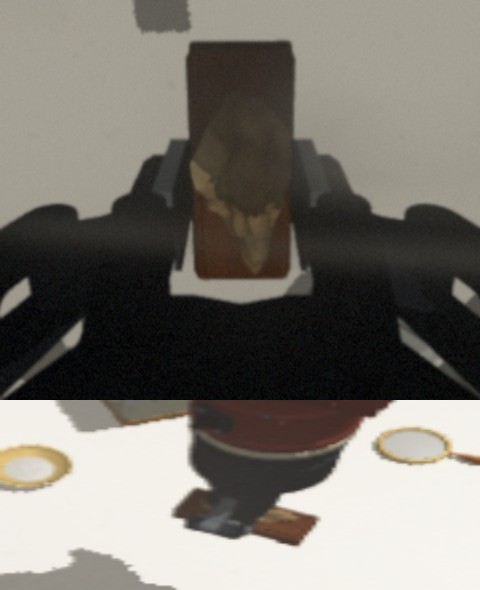

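```bash
python3 - <<'E'
from h import *
c=cap('wrist');s=telemetry.state();C=Ro.from_euler('xyz',s['orientation'])
for z in(.170,.174,.178):
    w=ray(c,[(287,177),(354,177),(351,324),(292,324)],z); print(z,(C.inv().apply(w-s['eef_pos'])*1000).round(1).tolist())
E
```

```text
0.17 [[40.9, -16.3, 14.4], [41.0, 14.1, 14.4], [-37.3, 14.9, 14.4], [-37.3, -16.0, 14.4]]
0.174 [[41.7, -15.9, 10.4], [41.7, 13.6, 10.4], [-34.2, 14.5, 10.4], [-34.2, -15.6, 10.4]]
0.178 [[42.5, -15.4, 6.4], [42.5, 13.2, 6.4], [-31.1, 14.0, 6.4], [-31.1, -15.1, 6.4]]
```

apply_moves([
  [[0,0,0,0,0,0,-0.118],[0,0,0,0,0,0,-0.118],[0,0,0,0,0,0,-0.118],[0,0,0,0,0,0,-0.118],[0,0,0,0,0,0,-0.118],[0,0,0,0,0,0,-0.118],[0,0,0,0,0,0,-0.117],[0,0,10,0,0,0,0],[0,0,20,0,0,0,0],[0,0,30,0,0,0,0]],
])

```text
t: 6.23
eef_pos: [0.4252, -0.2414, 0.1833]
orientation: [3.141, -0.001, 3.015]
wrist_force: [0.5, -0.1, -0.3]
grip_width: 0.348
```

apply_moves([
  [[0,0,30,0,0,0,0],[0,0,30,0,0,0,0],[0,0,30,0,0,0,0],[0,0,30,0,0,0,0],[0,-10,30,0,0,0,0],[0,-20,30,0,0,0,0],[0,-20,30,0,0,0,0],[0,-15,20,0,0,0,0],[0,-10,15,0,0,0,0],[0,0,0,0,0,0,0]],
])

```text
t: 7.07
eef_pos: [0.5304, -0.0041, 0.1834]
orientation: [3.141, -0.001, 3.021]
wrist_force: [-1.0, 0.4, -1.5]
grip_width: 0.348
```

```bash
python3 - <<'E'
from h import *
go([.5325,-.006,.15],down(3.022))
c=cap('wrist','w2.png')
E
```

```text
t 7.0667 pos [ 0.5304 -0.0041  0.1834] rpy [ 3.141e+00 -1.000e-03  3.021e+00] F [-1.   0.4 -1.5] g 0.348
d_tool mm [-2.3 -1.6 33.4]
rotvec now [ 0.001 -0.001 -0.001]
d after turn [-2.3 -1.6 33.4]
```

View pics/w2.png

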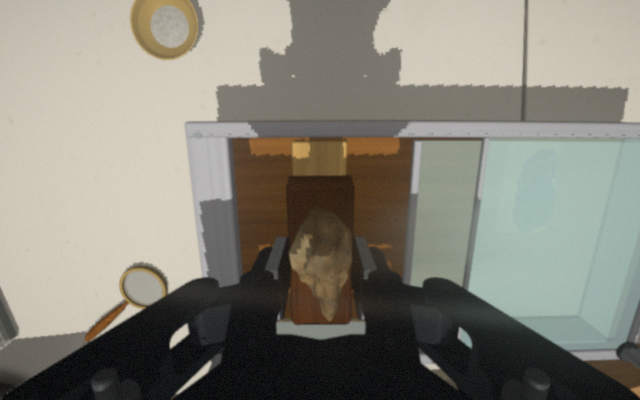

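```bash
python3 - <<'E'
from h import *
c=cap('wrist');yw=-.12
R=np.array([[np.cos(yw),-np.sin(yw)],[np.sin(yw),np.cos(yw)]])
f=lambda w:((w[:,:2]-[.530,-.006])@R*1000).round(1).tolist()
print('plinth sides',f(ray(c,[(292,141),(292,172),(347,141),(347,172)],.017)))
print('rail front outer',f(ray(c,[(190,123),(640,123)],.074)))
print('right rail inner', f(ray(c,[(229,140),(239,274)],.074)))
print('window edge', f(ray(c,[(413,140),(406,250)],.066)))
P=proj(c,[[*(np.array([.530,-.006])+R@[x,y]),.017] for x,y in((-.046,-.026),(-.046,.026))]);print(P)
E
```

```text
plinth sides [[-48.8, -26.0], [-19.7, -26.7], [-48.8, 25.1], [-19.7, 25.7]]
rail front outer [[-66.1, -95.8], [-67.7, 242.8]]
right rail inner [[-53.7, -67.8], [57.1, -68.2]]
window edge [[-53.1, 71.8], [38.9, 73.1]]
[[292.10276311 144.06752799]
 [347.92240948 144.04429504]]
```

apply_moves([
  [[0,-2,-1,20,0,0,0],[0,0,0,25,0,0,0],[0,0,0,25,0,0,0],[0,0,0,25,0,0,0],[0,0,0,20,0,0,0],[0,0,0,8,0,0,0],[0,0,0,3,0,0,0],[0,0,0,0,0,0,0]],
])

```text
t: 7.83
eef_pos: [0.5307, -0.0089, 0.0583]
orientation: [-3.142, -0.001, 3.02]
wrist_force: [-1.0, -0.4, -0.9]
grip_width: 0.343
```

apply_moves([
  [[0,0,0,2,0,0,0],[0,0,0,2,0,0,0],[0,0,0,0,0,0,0]],
])

```text
t: 8.08
eef_pos: [0.5318, -0.0086, 0.0549]
orientation: [-3.142, 0.001, 3.022]
wrist_force: [-0.2, -0.2, -0.8]
grip_width: 0.349
```

apply_moves([
  [[0,0,2.5,2,0,0,0],[0,0,0,1.5,0,0,0],[0,0,0,0,0,0,0]],
])

```text
t: 8.33
eef_pos: [0.5315, -0.0058, 0.0507]
orientation: [-3.142, -0.0, 3.022]
wrist_force: [-0.7, -0.2, -0.2]
grip_width: 0.351
```

apply_moves([
  [[0,0,0,1.5,0,0,0],[0,0,0,0,0,0,0],[0,0,0,0,0,0,0]],
])

```text
t: 8.58
eef_pos: [0.5315, -0.006, 0.0492]
orientation: [-3.142, -0.0, 3.022]
wrist_force: [-0.4, 0.6, -1.0]
grip_width: 0.349
```

apply_moves([
  [[0,0,0,1.5,0,0,0],[0,0,0,0,0,0,0]],
])

```text
t: 8.75
eef_pos: [0.5318, -0.0061, 0.0481]
orientation: [-3.142, 0.0, 3.022]
wrist_force: [-1.4, 0.1, 3.1]
grip_width: 0.353
```

apply_moves([
  [[0,0,0,1.5,0,0,0],[0,0,0,0,0,0,0]],
])

```text
t: 8.92
eef_pos: [0.5318, -0.0061, 0.0479]
orientation: [-3.141, 0.001, 3.022]
wrist_force: [-8.3, -0.1, 23.9]
grip_width: 0.35
```

apply_moves([
  [[0.35,0,0,-1.5,0,0,0],[0.5,0,0,0,0,0,0],[0.6,0,0,0,0,0,0],[0.7,0,0,0,0,0,0],[0.7,0,0,0,0,0,0],[0.7,0,0,0,0,0,0]],
])

```text
t: 9.42
eef_pos: [0.5315, -0.006, 0.0476]
orientation: [3.142, -0.0, 3.022]
wrist_force: [0.6, 0.2, 0.4]
grip_width: 0.698
```

apply_moves([
  [[0.7,0,0,-5,0,0,0],[0.7,0,0,-15,0,0,0],[0.7,0,0,-25,0,0,0],[0.7,0,0,-25,0,0,0],[0.7,0,0,-25,0,0,0],[0.7,0,0,-25,0,0,0],[0.7,0,0,0,0,0,0]],
])

```text
t: 10.0
eef_pos: [0.5342, -0.0064, 0.1727]
orientation: [-3.141, 0.007, 3.022]
wrist_force: [1.6, 0.2, -0.6]
grip_width: 0.699
```

```bash
python3 - <<'E'
from h import *
go()
c=cap('wrist','w3.png')
s=cap('scene')['img'][155:285,270:420]
cv2.imwrite('pics/c3.png',np.vstack([cv2.resize(s,(640,555))[:,:],])); 
a=cv2.resize(c['img'],(480,300));b=cv2.resize(s,(300,260)); o=np.zeros((300,780,3),np.uint8);o[:,:480]=a;o[:260,480:]=b;cv2.imwrite('pics/w3s.png',o)
E
```

```text
t 10.0 pos [ 0.5342 -0.0064  0.1727] rpy [-3.141  0.007  3.022] F [ 1.6  0.2 -0.6] g 0.699
```

View pics/w3s.png

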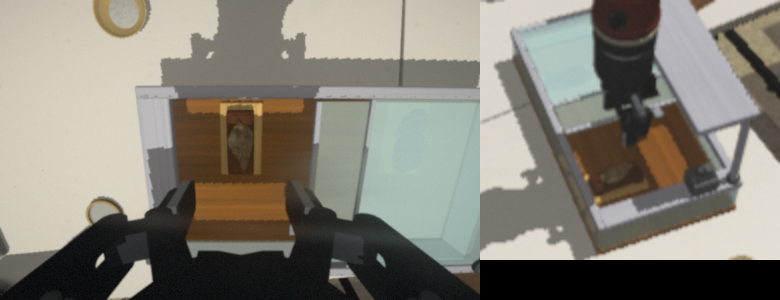

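apply_moves([
  [[0.3,0,0,-10,0,0,0],[0,0,0,-10,0,0,0],[0,0,0,-7,0,0,0],[0,0,0,0,0,-0.117,0],[0,0,0,0,0,-0.117,0],[0,0,0,0,0,-0.117,0],[0,0,0,0,0,-0.117,0],[0,0,0,0,0,-0.117,0],[0,0,0,0,0,-0.117,0],[0,0,0,0,0,0,0]],
])

```text
t: 10.93
eef_pos: [0.5267, -0.005, 0.1902]
orientation: [3.141, 0.668, 3.022]
wrist_force: [-0.8, 0.6, -1.7]
grip_width: -0.0
```

```bash
cat >> h.py <<'E'
yw=-.12;CR=Ro.from_euler('z',yw);CC=np.array([.5867,.0879,0])
case=lambda x,y,z: CC+CR.apply([x,y,z])
TR=down(3.022)*Ro.from_euler('y',-.70)
def gc(x,y,z):
    s=telemetry.state();print('case now',(CR.inv().apply(s['eef_pos']-CC)*1000).round(1)); go(case(x,y,z),TR)
E
python3 -c "
from h import *
gc(-.044,.038,.200)"
```

```text
case now [-48.5 -99.4 190.2]
t 10.9333 pos [ 0.5267 -0.005   0.1902] rpy [3.141 0.668 3.022] F [-0.8  0.6 -1.7] g -0.0
d_tool mm [ -9.6 137.4  -4.8]
rotvec now [ 0.    -0.032 -0.   ]
d after turn [ -9.8 137.4  -4.6]
```

apply_moves([
  [[0,-5,15,-2,0,-0.016,0],[0,-5,25,-2,0,-0.016,0],[0,0,25,0,0,0,0],[0,0,25,0,0,0,0],[0,0,25,0,0,0,0],[0,0,22,0,0,0,0],[0,0,0,0,0,0,0]],
])

```text
t: 11.52
eef_pos: [0.5558, 0.1328, 0.2045]
orientation: [3.141, 0.7, 3.025]
wrist_force: [-0.4, 0.4, -0.1]
grip_width: 0.001
```

```bash
python3 - <<'E'
from h import *
gc(.033,.038,.108)
c=cap('wrist');im=c['img'];cv2.imwrite('pics/w4.png',im)
print(proj(c,[case(x,y,.105) for x,y in((.032,-.0055),(.032,.0065),(.054,.0065),(.054,-.0055))]).round(0).tolist())
E
```

```text
case now [-36.   40.8 204.5]
t 11.5167 pos [0.5558 0.1328 0.2045] rpy [3.141 0.7   3.025] F [-0.4  0.4 -0.1] g 0.001
d_tool mm [  9.4  -3.1 118.3]
rotvec now [ 0.002 -0.     0.002]
d after turn [  9.4  -2.9 118.3]
[[263.0, 189.0], [278.0, 189.0], [281.0, 204.0], [267.0, 204.0]]
```

View pics/w4.png

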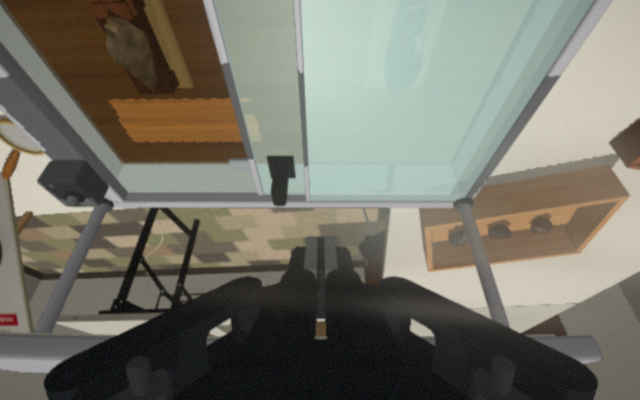

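```bash
python3 - <<'E'
from h import *
c=cap('wrist')
w=ray(c,[(272,205),(288,205),(273,190),(288,190)],.105);print((CR.inv().apply(w-CC)*1000).round(1))
im=c['img'][145:215,240:310]
m=(im.max(2)<45).astype(np.uint8)
for r in range(0,70,4): 
    x=np.flatnonzero(m[r]); print(145+r,(240+x.min(),240+x.max(),len(x)) if len(x) else None)
w=ray(c,[(267,157),(294,157),(294,180),(267,180)],.067);print((CR.inv().apply(w-CC)*1000).round(1))
w=ray(c,[(222,60),(245,140)],.066);print('edge',(CR.inv().apply(w-CC)*1000).round(1))
E
```

```text
[[ 54.6  -2.9 105. ]
 [ 54.5  11.2 105. ]
 [ 32.6   0.7 105. ]
 [ 32.5  13.  105. ]]
145 None
149 None
153 None
157 None
161 None
165 None
169 None
173 (np.int64(279), np.int64(279), 1)
177 None
181 None
185 None
189 None
193 None
197 None
201 None
205 None
209 None
213 None
[[ 34.3  -8.2  67. ]
 [ 34.2  15.9  67. ]
 [ 67.1  13.7  67. ]
 [ 67.2 -12.9  67. ]]
edge [[-57.  -25.1  66. ]
 [ 14.5 -24.1  66. ]]
```

apply_moves([
  [[0,9,2,10,0,0,0],[0,0,0,20,0,0,0],[0,0,0,20,0,0,0],[0,0,0,20,0,0,0],[0,0,0,20,0,0,0],[0,0,0,10,0,0,0],[0,0,0,10,0,0,0],[0,0,0,4,0,0,0],[0,0,0,0,0,0,0]],
])

```text
t: 12.37
eef_pos: [0.6206, 0.1228, 0.1101]
orientation: [-3.141, 0.701, 3.021]
wrist_force: [-0.7, 0.0, 0.8]
grip_width: -0.0
```

```bash
python3 - <<'E'
from h import *
gc(.033,.040,.106)
c=cap('wrist')['img'][100:400,140:540];s=cap('scene')['img'][150:250,300:430]
o=np.zeros((300,790,3),np.uint8);o[:,:400]=c;o[:,400:]=cv2.resize(s,(390,300),interpolation=2);cv2.imwrite('pics/w5.png',o)
E
```

```text
case now [ 29.5  38.7 110.1]
t 12.3667 pos [0.6206 0.1228 0.1101] rpy [-3.141  0.701  3.021] F [-0.7  0.   0.8] g -0.0
d_tool mm [-0.   1.3  5.4]
rotvec now [-0.001  0.001 -0.001]
d after turn [-0.   1.3  5.4]
```

View pics/w5.png

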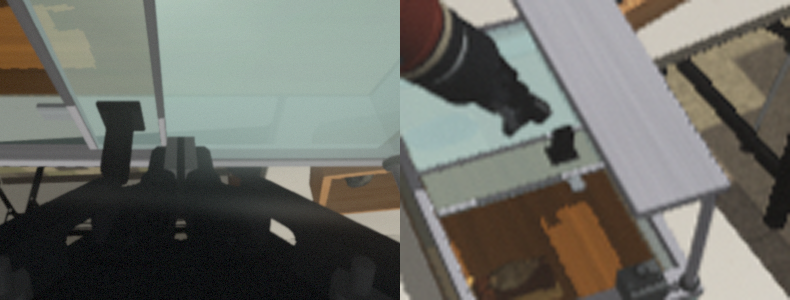

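apply_moves([
  [[0,0,0,4,0,0,0],[0,0,-4,0,0,0,0],[0,0,-4,0,0,0,0],[0,0,-5,0,0,0,0],[0,0,-6,0,0,0,0],[0,0,-8,0,0,0,0],[0,0,-8,0,0,0,0],[0,0,-8,0,0,0,0],[0,0,-8,0,0,0,0],[0,0,0,0,0,0,0]],
])

```text
t: 13.3
eef_pos: [0.6166, 0.0705, 0.1074]
orientation: [-3.141, 0.701, 3.02]
wrist_force: [0.1, 0.1, 0.0]
grip_width: -0.005
```

```bash
python3 - <<'E'
from h import *
gc(.033,-.1,.106)
c=cap('wrist')['img'][100:400,140:540];s=cap('scene')['img'][150:250,300:430]
o=np.zeros((300,790,3),np.uint8);o[:,:400]=c;o[:,400:]=cv2.resize(s,(390,300),interpolation=2);cv2.imwrite('pics/w6.png',o)
E
```

```text
case now [ 31.7 -13.7 107.4]
t 13.3 pos [0.6166 0.0705 0.1074] rpy [-3.141  0.701  3.02 ] F [0.1 0.1 0. ] g -0.005
d_tool mm [ -0.2 -86.3   2. ]
rotvec now [-0.002  0.001 -0.001]
d after turn [ -0.1 -86.3   1.8]
```

View pics/w6.png

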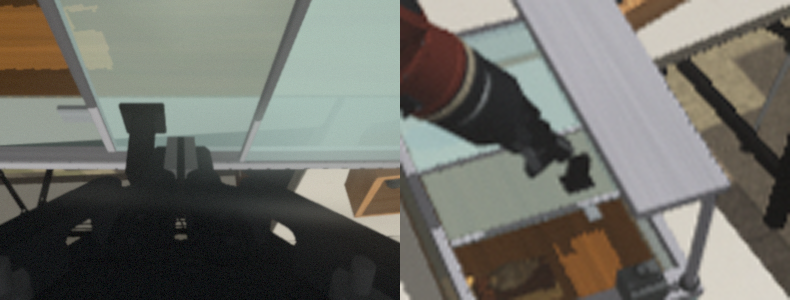

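apply_moves([
  [[0,0,-6,0,0,0,0],[0,0,-9,0,0,0,0],[0,0,-9,0,0,0,0],[0,0,-9,0,0,0,0],[0,0,-9,0,0,0,0],[0,0,-9,0,0,0,0],[0,0,-9,0,0,0,0],[0,0,-9,0,0,0,0],[0,0,-9,0,0,0,0],[0,0,-6,0,0,0,0]],
])

```text
t: 14.23
eef_pos: [0.6067, -0.0123, 0.1075]
orientation: [-3.142, 0.702, 3.021]
wrist_force: [0.9, 1.1, 0.7]
grip_width: 0.001
```

apply_moves([
  [[0,0,-4,0,0,0,0],[0,0,-4,0,0,0,0],[0,0,0,0,0,0,0]],
])

```text
t: 14.48
eef_pos: [0.6057, -0.0197, 0.1074]
orientation: [-3.141, 0.701, 3.021]
wrist_force: [0.3, 0.1, -0.1]
grip_width: -0.001
```

```bash
python3 - <<'E'
from h import *
gc(.033,-.1175,.106)
E
```

```text
case now [  31.8 -104.6  107.4]
t 14.4833 pos [ 0.6057 -0.0197  0.1074] rpy [-3.141  0.701  3.021] F [ 0.3  0.1 -0.1] g -0.001
d_tool mm [ -0.  -12.9   1.9]
rotvec now [-0.001  0.001 -0.001]
d after turn [ -0.  -12.9   1.9]
```

apply_moves([
  [[0,0,-3,0,0,0,0],[0,0,-3,0,0,0,0],[0,0,0,0,0,0,0]],
])

```text
t: 14.73
eef_pos: [0.6051, -0.0237, 0.1073]
orientation: [3.139, 0.701, 3.023]
wrist_force: [0.2, 1.2, 0.2]
grip_width: 0.0
```

apply_moves([
  [[0,0,-3,0,0,0,0],[0,0,0,0,0,0,0]],
])

```text
t: 14.9
eef_pos: [0.6047, -0.0278, 0.1073]
orientation: [-3.141, 0.701, 3.022]
wrist_force: [0.3, -0.0, -0.4]
grip_width: -0.0
```

apply_moves([
  [[0,0,-2,0,0,0,0],[0,0,0,0,0,0,0]],
])

```text
t: 15.07
eef_pos: [0.6044, -0.0303, 0.1074]
orientation: [-3.141, 0.701, 3.022]
wrist_force: [-1.0, 0.5, -0.1]
grip_width: -0.001
```

apply_moves([
  [[0,0,-2,0,0,0,0],[0,0,0,0,0,0,0]],
])

```text
t: 15.23
eef_pos: [0.6043, -0.0324, 0.1075]
orientation: [-3.141, 0.702, 3.021]
wrist_force: [0.4, -1.0, -0.0]
grip_width: -0.003
```

apply_moves([
  [[0,0,-2,0,0,0,0],[0,0,0,0,0,0,0]],
])

```text
t: 15.4
eef_pos: [0.6041, -0.033, 0.1074]
orientation: [3.139, 0.702, 3.022]
wrist_force: [0.3, 5.5, 0.4]
grip_width: -0.006
```

apply_moves([
  [[0,0,-2,0,0,0,0],[0,0,0,0,0,0,0]],
])

```text
t: 15.57
eef_pos: [0.604, -0.0335, 0.1074]
orientation: [3.136, 0.702, 3.023]
wrist_force: [2.3, 14.2, 0.1]
grip_width: -0.002
```

apply_moves([
  [[0,0,-2,0,0,0,0],[0,0,0,0,0,0,0]],
])

```text
t: 15.73
eef_pos: [0.6039, -0.0339, 0.1074]
orientation: [3.133, 0.702, 3.025]
wrist_force: [3.0, 19.6, -0.7]
grip_width: -0.005
```

apply_moves([
  [[0,0,8,0,0,0,0],[0,0,10,0,0,0,0],[0,0,0,-15,0,0,0],[0,0,0,-25,0,0,0],[0,0,0,-25,0,0,0],[0,0,0,-25,0,0,0],[0,0,0,-25,0,0,0],[0,0,0,-25,0,0,0],[0,0,0,0,0,0,0],[0,0,0,0,0,0,0]],
])

```text
t: 16.57
eef_pos: [0.5165, -0.0093, 0.216]
orientation: [-3.141, 0.705, 3.022]
wrist_force: [0.3, -0.8, -0.7]
grip_width: 0.0
```

```bash
python3 - <<'E'
from h import *
gc(.033,-.1175,.106)
W=cap('wrist');S=cap('scene');T=cap('top')
for n,c in(('W',W),('S',S)): print(n,'pull top corners if shut',proj(c,[case(x,y,.105) for x,y in((.032,-.144),(.032,-.132),(.054,-.132),(.054,-.144))]).round(0).tolist())
o=np.zeros((560,790,3),np.uint8);o[:250,:400]=W['img'][::1,::1][0:400,:][:250,120:520] if 0 else cv2.resize(W['img'],(400,250));o[:250,400:]=cv2.resize(T['img'][135:210,330:447],(390,250),interpolation=2)
o[250:,:400]=cv2.resize(S['img'][175:275,310:439],(400,310),interpolation=2)
w=W['img'];o[250:,400:]=cv2.resize(w[:250,100:415],(390,310),interpolation=2)
cv2.imwrite('pics/w7.png',o)
E
```

```text
case now [ -58.1 -104.9  216. ]
t 16.5667 pos [ 0.5165 -0.0093  0.216 ] rpy [-3.141  0.705  3.022] F [ 0.3 -0.8 -0.7] g 0.0
d_tool mm [  1.9 -12.5 142.8]
rotvec now [-0.001  0.005 -0.   ]
d after turn [  1.2 -12.6 142.8]
W pull top corners if shut [[277.0, 193.0], [290.0, 193.0], [292.0, 206.0], [280.0, 206.0]]
S pull top corners if shut [[369.0, 232.0], [367.0, 229.0], [374.0, 227.0], [376.0, 230.0]]
```

View pics/w7.png

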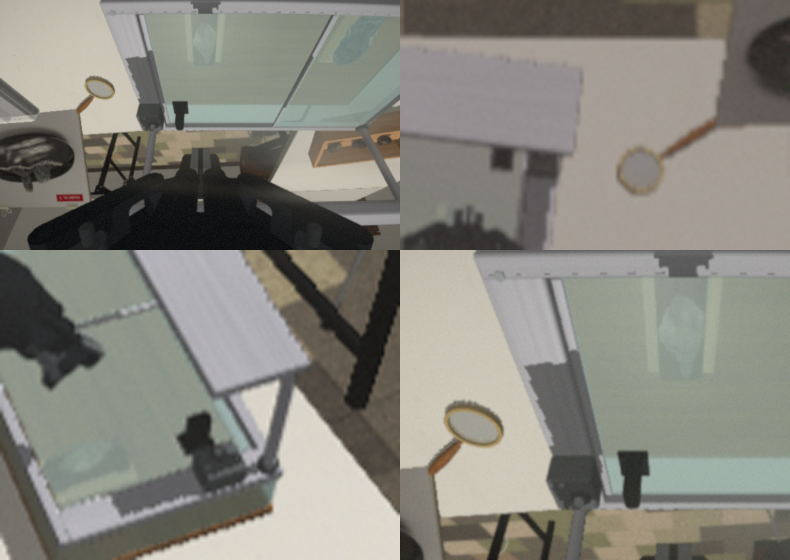

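```bash
python3 -c "
from h import *
print(sign_off())"
```

```text
the job is handed in; nothing more can be done
None
```

I stood the stone on the plinth, slid the window shut by its pull, and handed the job in at about 16.6 s. `sign_off` gives no verdict, so these are my own checks.

- **Stone:** I set it down and let go while the window was about 0.14 m open. The close view right after release showed it upright, lengthwise and centred on the plinth to within a few millimetres by eye. The last pictures, through the closed window, show it still centred.
- **Window:** I pushed until the pull met a firm stop at about 20 N, well above the latch's 8 N. The hand stopped at case y of about -119 mm, where I had predicted -117.5 mm for fully shut. I did not see the pin bob. The window stayed against the end rail, with the pull where predicted, after I backed the hand off.
- **Jar, dish and lens:** the hand never came close to any of them. I did not measure their positions again at the end.
- **End state:** the hand was clear of everything, with wrist force near zero.
- **What disagreed:**
  - The force rose to 10 N while the fingers closed on the stone. The tips probably brushed the table; it caused no harm.
  - My first estimate of the pull's position was about 5 mm off along the case. I corrected it from the wrist camera before pushing.

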